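# Pull a dowelled chopping board together with a one-hand clamp

## Robot

A 6-joint arm with a two-finger parallel gripper is mounted at the origin on a cart in front of the work surface, level with it; the furniture and walls round the work are solid. World frame = base frame: x ahead of the robot, y to its left, z up, the work surface at z = 0. Lengths are in m, angles in rad, forces in N, time in s.
With the tool pointing down it reaches from about 0.3 to 0.875 m from the base axis. Payload 6.4 kg.
Tool frame: the origin (TCP) lies between the finger pads; the fingertips stand 8 mm ahead of it and the grasp point (between the pads) lies 11 mm behind it (ctrl.finger_overhang is the distance from the TCP to the fingertips, in m); z points along the fingers, y is the line along which they close (so a half turn about z gives the same grasp; the last joint's range is limited). The gripper opens to 85 mm and grips with 20 to 120 N. Pads are 22 mm wide; open, the fingers measure 114 mm over their backs; the gripper's body (76 mm by 85 mm) begins 54 mm behind the grasp point. The pads swing forward as they close: fully open they stand 13 mm farther back than shut.
Start: joints at [1.061, 0.181, 1.607, -0, 1.354, -0.206], TCP at [0.172, 0.549, 0.239] pointing down, gripper open.
Joint ranges: [-2.99, 2.99], [-0.89, 2.07], [0.3, 2.58], [-1.14, 4.28], [0, 2.63], [-3.12, 3.12]. Speed limits (rad/s): [2.57, 2.57, 3.01, 3.14, 3.14, 3.14].

## Interface

Orientations are given as a unit quaternion [w, x, y, z].
In Python, from bench import ctrl, camera gives the robot as it stands.
- The arm moves only by the shell command python3 -m pendant 'ROWS' [OPENING]. ROWS is JSON, a list of rows, each a list of 6 numbers: the shift along the world's x, y, z normalised to -1 to 1, where 1 is 200 mm, then the turn, a rotation vector about the world's x, y, z normalised to -1 to 1, where 1 is pi/2 rad. In form: [[dx, dy, dz, rx, ry, rz], ...]. A call has exactly 10 rows; each row shifts and turns the commanded pose from where the row before left it; what a row does not reach is not made up. A row lasts 1/8 s, in which the tool goes at most 62.5 mm and 10.7 degrees, less where a joint would pass 70% of its speed; a pose out of reach is approached as far as the arm can. A call with a number of a shift or a turn outside -1 to 1 is refused whole. A call with a gripper value outside its range is refused whole. OPENING is the opening, from -1 (shut) to 1 (fully open), set as the call begins (- or left out, the last holds). The fingers move at their own pace and stop on an object; the grip force is fixed at half the most. Time passes only in rows, so rows that do not move let the fingers close, or fill a call up. It gives the time, the measured TCP pose, the force, the opening and the grip force at its end, in the units of the state.
- ctrl.get_obs(): the state, without advancing time (a new reading comes with each control period).
- camera(name): name is "scene" or "side" or "wrist"; returns a dict with "color" (384x512x3 uint8, blue, green, red), "fx", "fy", "cx", "cy" (pixels), "xyz" and "rotation" of the camera in the world; the wrist camera has in their place "hand_eye" (4x4, takes a point from camera to tool coordinates, whose origin is the TCP and whose axes are the flange's). Camera axes: x right, y down, z forward; pixel columns grow to the right and rows downward; lengths in m; the calibration is good to about 2 mm. The wrist camera is an equidistant fisheye: a pixel r from the principal point sees the ray r / f radians off the axis. A picture is of the moment at which its call begins: read the wrist's pose just before it. There is no depth.
- ctrl.hand_in(): hands the job in; it is judged then, once.
The state is a dict: "time_s": time; "q": joint angles; "dq": joint speeds; "joint_efforts": joint torques, N m; "eef_pos": TCP position; "eef_rot": TCP orientation; "wrist_force": force on the tool from outside, world axes, zero at the start; "torque": the same for the moment, N m; "opening": opening from 0.0 (shut) to 1.0 (fully open); "grasp_force": force on a finger pad.
Only numpy, scipy, OpenCV 4.12 (cv2) and the standard library are available. Lean on these libraries where they do the work, as an engineer would, in place of code of your own. Each camera call takes 0.05 s, during which the arm holds its last target. There are 200 camera calls.

## Task

A small chopping board has come apart at its dowelled joint and its two halves wait in an open one-hand bar clamp. First take away the pen that lies between the clamp's moving jaw and the board and lay it on the worktop at least 20 cm from that jaw; then pump the clamp's trigger, squeezing it against the handle and letting it spring back, until the joint is fully closed and the jaw's soft pad is pressed roughly half-way into its cup - never all the way, which would crush the board. Finish while still holding the trigger squeezed to that pressure, with the clamp standing on the worktop, and leave the mug, the roll of tape and the kitchen timer where they are.

Things in the scene. Friction and masses are not known exactly. Their poses are not given: they have to be found in the camera images.
- grip (a point): black pistol handle + trigger standing up from the clamp's sliding head: midpoint of this grip, 130 mm above the worktop. x: along the bar from the trigger end to the fixed jaw; z up. Handle back 31 mm behind it (-x); trigger front 31 mm ahead when released, 7 mm when squeezed: 62 mm wide, squeezed 38. Handle 28 mm across, top at 165 mm; trigger 20 across, top at 148; housing under them up to 90. Moves with the head
- trigger (a joint): trigger angle: 0 released, 0.3 rad fully squeezed (24 mm at the grip height); springs back (2.5 to 5 N there). It drives the head +x along the bar by a ratchet with 4 mm teeth: 2 mm for each 3 mm of squeeze, less 0 to 4 mm until a tooth catches, so 12 to 16 mm a full squeeze; the hand must follow. Released, the head stays, or falls back under load by less than a tooth
- pad (a joint): how far the moving jaw's soft black pad is pressed into its cup, in m: 0 free, 0.012 bottomed out (crushing). About 2.5 N for each mm. Once jaws and board have all met, squeezing on presses it in 2 mm for each 3 mm of squeeze
- pad_face (a point): centre of the moving jaw's pad face (40 mm wide, 22 mm high), 14 mm above the worktop; x: along the bar from the trigger end to the fixed jaw. Jaw and cup behind it are 50 mm wide and stand on the worktop
- fixed_face (a point): centre of the fixed jaw's pad face, at the far end of the steel bar, 14 mm above the worktop; x: along the bar from the trigger end to the fixed jaw. The bar (8 mm wide, 52 to 72 mm above the worktop) runs over the board, from 318 mm behind this point to 22 mm beyond
- edge_b (a point): middle of the outer edge, 13 mm up, of the half board next to the moving jaw; x towards the joint. Each half is striped wood, 85 mm across the joint, 190 mm along it, 26 mm thick, loose on the worktop
- joint_b (a point): middle of the joint face of that same half (it has the dowel holes), 13 mm up; x points to the other half. Its distance to joint_a is the gap still open
- joint_a (a point): middle of the joint face of the half next to the fixed jaw, 13 mm up; two 8 mm dowels stick out 20 mm from it and already sit in the other half's holes; x points to the fixed jaw, 85 mm to that half's outer edge. Joint closed: joint_a and joint_b coincide
- board_b: the half board next to the moving jaw; origin at the centre of its underside
- clamp: the one-hand bar clamp, loose, standing on its two black jaws across the board, 1.2 kg; steel bar toothed on top; origin on the worktop under the bar, 88 mm behind the fixed jaw's face; x: along the bar from the trigger end to the fixed jaw, z up
- pen_mid (a point): centre of the pen (145 mm long, 11 wide, 9 high), 4.5 mm above what it lies on. It lies on the worktop along the point's y axis, one end between the moving jaw's pad and the board, under the bar, the other sticking out past the end of the board towards the robot
- cream_mug: cream mug, 80 mm wide, 88 mm high, standing left of the work, towards the back; origin under its centre; leave it alone
- tape: roll of tape, 103 mm across, 25 mm high, lying right of the work, towards the back; origin at its underside; leave it alone
- timer: kitchen timer, 64 mm across, 43 mm high, right of the work, nearer the robot; origin at its underside; leave it alone
Mind the look-alikes: they are no part of the job. What is shaped like the board_b but green is not meant.

How it is judged:
On the way, in this order (a step that is already met when the one before it is completed fails the run):
1. the pen lies on the worktop at least 20 cm from the moving jaw (horizontal distance between pen_mid and pad_face above 0.2 m and height (world z) of pen_mid below 0.02 m and contact force between the fingers and anything else below 0.3 N), for 0.1 s.
2. the trigger is squeezed (past a third of its travel) (value of joint trigger above 0.1 rad), for 0.05 s.
3. the trigger has sprung back (value of joint trigger below 0.06 rad), for 0.05 s.
4. the trigger is squeezed again (value of joint trigger above 0.1 rad), for 0.05 s.
At the end, for the whole second after the job is handed in: Pen on the worktop 20 cm or more from the moving pad; joint closed within 2.5 mm and 0.03 rad; pad 2.5 to 9.5 mm into its cup and pressing the board with over 4 N; fingers hold the trigger squeezed (over 0.04 rad, over 2 N); clamp still and upright on the worktop (horizontal distance between pen_mid and pad_face above 0.2 m and height (world z) of pen_mid below 0.02 m and horizontal distance between joint_a and joint_b below 0.0025 m and angle between the x axis of joint_a and the x axis of joint_b, either way round below 0.03 rad and value of joint pad between 0.0025 and 0.0095 m and contact force between pad and board_b above 4 N and value of joint trigger above 0.04 rad and contact force between the fingers and trigger above 2 N and angle between clamp's own z axis and vertical below 0.1 rad and height (world z) of clamp below 0.01 m and linear speed of clamp below 0.02 m/s); the arm keeps its last pose, push and grip.
It fails at once if the pad is bottomed out (more than 11.2 mm): the board is crushed (value of joint pad above 0.0112 m).
It fails at once if the clamp is tipped over (angle between clamp's own z axis and vertical above 0.4 rad).
It fails at once if the mug is shifted by more than 3 cm (distance of cream_mug from where it was at the start of the episode above 0.03 m).
It fails at once if the roll of tape is shifted by more than 3 cm (distance of tape from where it was at the start of the episode above 0.03 m).
It fails at once if the timer is shifted by more than 3 cm (distance of timer from where it was at the start of the episode above 0.03 m).
It also fails if it takes over 72 s, if anything falls off the work surface, if the arm or the gripper's body presses on something with over 40 N, if the wrist force passes 120 N, or if a joint passes its speed limit or range.

## Working session

There is one attempt and no reset: what is moved stays moved. The work goes in short steps, Python scripts to look and compute and a shell command to move; the robot and the scene stay as the last step left them, time stands still between calls to the robot, and variables do not carry over. Pictures are saved under pics/ and viewed, at most 10 in all, crops included, and the job is handed in when it is done.

```bash
mkdir -p pics; cat > h.py <<'E'
import numpy as np,cv2
from bench import ctrl,camera
def snap(n,f):
    c=camera(n); cv2.imwrite('pics/'+f,c['color']); return c
def ray(c,u,v):
    d=np.array([(u-c['cx'])/c['fx'],(v-c['cy'])/c['fy'],1.]); return np.array(c['xyz']),np.array(c['rotation'])@d
def atz(c,u,v,z):
    o,d=ray(c,u,v); return o+d*(z-o[2])/d[2]
def tri(rs):
    A=0;b=0
    for o,d in rs:
        d=d/np.linalg.norm(d);P=np.eye(3)-np.outer(d,d);A=A+P;b=b+P@o
    p=np.linalg.solve(A,b); return p,[np.linalg.norm((np.eye(3)-np.outer(d,d)/(d@d))@(p-o)) for o,d in rs]
E
python3 - <<'E'
from h import *
import pickle
a=snap('scene','scene.png');b=snap('side','side.png')
for c in(a,b): print(c['xyz'],c['rotation'],c['fx'],c['cx'],c['cy'])
pickle.dump((a,b),open('c.pkl','wb'))
im=np.vstack([a['color'],b['color']])
cv2.imwrite('pics/s2.png',cv2.resize(a['color'],(800,600),interpolation=cv2.INTER_CUBIC));cv2.imwrite('pics/d2.png',cv2.resize(b['color'],(800,600),interpolation=cv2.INTER_CUBIC))
print(ctrl.get_obs())
E
```

```text
[ 0.02437931 -0.93950764  1.35044165] [-0.33132125  0.90230982 -0.26008504  0.09175505] 483.0843171980066 256.98697116549397 191.77216488377348
[0.35832784 0.77566326 0.62915509] [ 0.071236   -0.11686706  0.86661047 -0.47984771] 368.46930655707934 260.46145329614524 194.51294818805195
{'time_s': 0.1, 'q': array([ 1.06069548e+00,  1.81466491e-01,  1.60787520e+00,  6.47641860e-06,
        1.35379911e+00, -2.06295512e-01]), 'dq': array([ 2.95043784e-04, -6.42025464e-05, -7.65203831e-04,  1.54562626e-04,
        1.79614950e-03,  2.50211376e-04]), 'joint_efforts': array([ 4.05742639e-04, -4.45867217e+01, -3.52240312e+01, -2.08290785e-04,
        3.89017267e-03, -2.31869171e-05]), 'eef_pos': array([0.17175922, 0.54825818, 0.23849023]), 'eef_rot': array([-2.74341260e-04,  1.51319811e-01,  9.88484555e-01, -7.23834178e-04]), 'wrist_force': array([-0.30263369,  0.20482614, -0.49510658]), 'torque': array([ 0.00128577,  0.020916  , -0.02271267]), 'grasp_force': 0.0, 'opening': 0.9997694354909179}
```

View pics/s2.png

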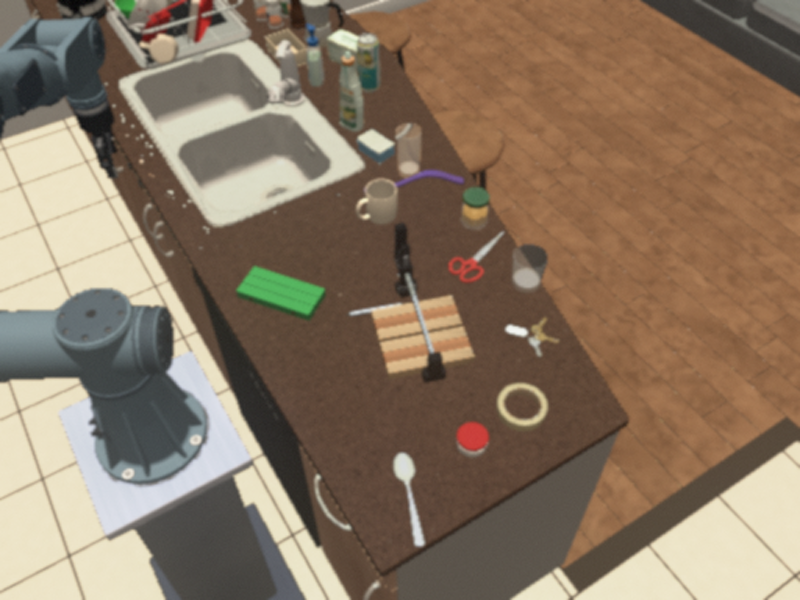

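View pics/d2.png

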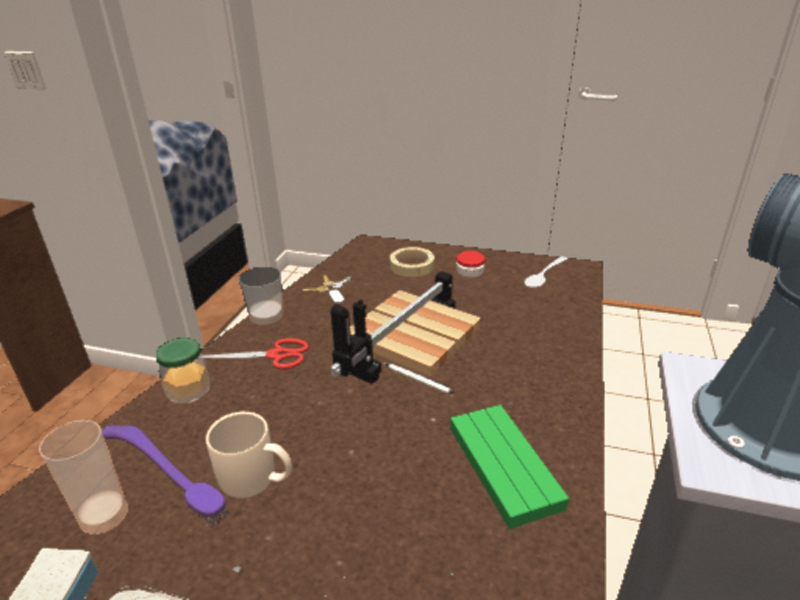

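Scene (800 px scale): the striped board is at (422,333), the clamp handle top at (401,230), the fixed jaw at (432,365) and the pen from (350,313) to (400,305). There are two board-shaped candidates: the green board at (281,291) is the decoy, and the striped halves under the bar are the ones meant. I'll confirm that in enlarged crops.

```bash
sed -i "s/np.array(c\['rotation'\])@d/R.from_quat(np.roll(c['rotation'],-1)).as_matrix()@d/; 1a from scipy.spatial.transform import Rotation as R" h.py
python3 - <<'E'
from h import *
import pickle
a,b=pickle.load(open('c.pkl','rb'))
def crop(c,x,y,w,h,f): cv2.imwrite(f,cv2.resize(c['color'][y:y+h,x:x+w],None,fx=5,fy=5,interpolation=cv2.INTER_CUBIC))
crop(a,190,135,140,115,'pics/ca.png'); crop(b,200,165,120,95,'pics/cb.png')
for n,(u,v) in dict(handle_base_guess=(405,290),fixed=(432,375),pen=(350,313),timer=(473,440),tape=(522,405),mug=(380,215),green=(281,291)).items():
    print(n,atz(a,u*.64,v*.64,0))
for n,(u,v) in dict(fixed=(450,303),pen=(450,391),timer=(470,270)).items():
    print(n,atz(b,u*.64,v*.64,0))
E
```

```text
handle_base_guess [0.64477457 0.05445883 0.        ]
fixed [ 0.56457971 -0.18243341  0.        ]
pen [0.4999962 0.062921  0.       ]
timer [ 0.54699575 -0.35916469  0.        ]
tape [ 0.68191302 -0.34624728  0.        ]
mug [0.72702334 0.30664911 0.        ]
green [ 3.94925625e-01  2.09016791e-01 -2.22044605e-16]
fixed [ 0.5533273  -0.21907165  0.        ]
pen [0.49533177 0.05160431 0.        ]
timer [ 0.53919362 -0.36965558  0.        ]
```

View pics/ca.png

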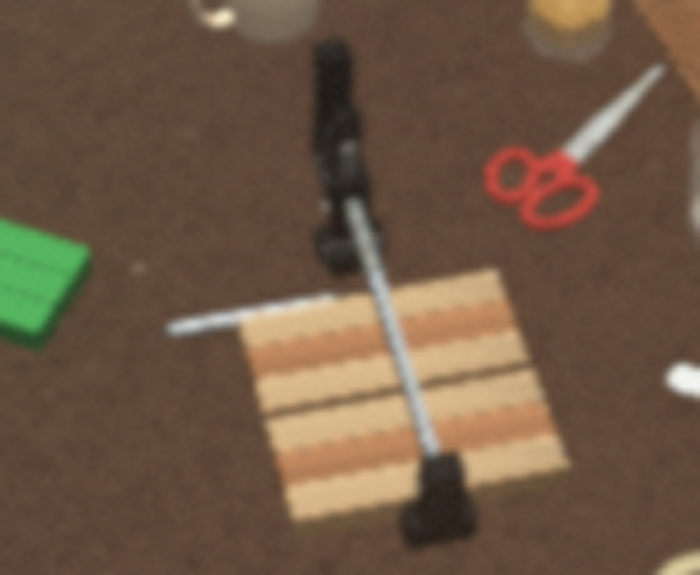

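View pics/cb.png

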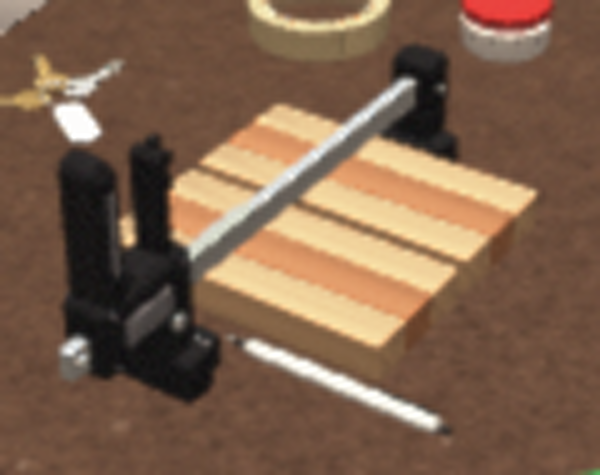

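Crops: the striped halves have the toothed bar over them, a dark gap at scene crop (400,390), and the white pen from (172,328) to (335,296). They fit the description, and the green board is plain.

```bash
python3 - <<'E'
from h import *
import pickle
np.set_printoptions(precision=4,suppress=True)
a,b=pickle.load(open('c.pkl','rb'))
A=lambda u,v:(190+u/5,135+v/5); B=lambda u,v:(200+u/5,165+v/5)
P=dict(cornerNearB=((240,322),(382,350)),cornerNearA=((292,520),(537,192)),cornerFarA=((568,465),(278,103)),penout=((172,328),(447,430)),penin=((335,296),(236,341)),htop=((332,46),(88,158)),barend=((432,450),(412,85)))
for n,(p,q) in P.items():
    print(n,*tri([ray(a,*A(*p)),ray(b,*B(*q))]))
print('farB',atz(a,*A(495,268),.026))
print('trig top side',atz(b,*B(150,142),.148),'handle',atz(b,*B(88,158),.165),atz(a,*A(332,46),.165))
print('bar start scene',atz(a,*A(352,203),.072),atz(a,*A(436,448),.072))
for p in((266,412),(530,366)):print('jointA line',atz(a,*A(*p),.026))
E
```

```text
cornerNearB [0.5348 0.0236 0.0216] [np.float64(0.0016349897830253831), np.float64(0.001634989783025505)]
cornerNearA [ 0.4785 -0.1429  0.0243] [np.float64(0.00024769632104278523), np.float64(0.0002476963210426463)]
cornerFarA [ 0.6584 -0.2044  0.0244] [np.float64(0.0008313625151080992), np.float64(0.0008313625151080449)]
penout [0.4945 0.0571 0.0045] [np.float64(0.004210328591012566), np.float64(0.004210328591012698)]
penin [0.6147 0.0194 0.0066] [np.float64(0.0015585570336455956), np.float64(0.0015585570336453525)]
htop [0.6604 0.0982 0.1673] [np.float64(0.0012153601180978546), np.float64(0.0012153601180979756)]
barend [ 0.5656 -0.1728  0.0702] [np.float64(0.003163613002936927), np.float64(0.0031636130029374598)]
farB [ 0.716  -0.0343  0.026 ]
trig top side [0.6471 0.049  0.148 ] handle [0.6605 0.0957 0.165 ] [0.663  0.1009 0.165 ]
bar start scene [0.6405 0.0391 0.072 ] [ 0.5714 -0.1732  0.072 ]
jointA line [ 0.5093 -0.0577  0.026 ]
jointA line [ 0.6857 -0.1217  0.026 ]
```

```bash
python3 -m pendant '[[0.172,-0.249,-0.02,0,0,0],[0.172,-0.249,-0.02,0,0,0],[0.172,-0.249,-0.02,0,0,0],[0.172,-0.249,-0.02,0,0,0],[0.172,-0.249,-0.02,0,0,0],[0.172,-0.249,-0.02,0,0,0],[0.172,-0.249,-0.02,0,0,0],[0.172,-0.249,-0.02,0,0,0],[0.172,-0.249,-0.02,0,0,0],[0.172,-0.249,-0.02,0,0,0]]' 1
python3 - <<'E'
from h import *
import pickle
np.set_printoptions(precision=4,suppress=True)
o=ctrl.get_obs();c=camera('wrist');pickle.dump((o,c),open('w1.pkl','wb'))
print(o['eef_pos'],o['eef_rot'],o['time_s'],c['hand_eye'],c['fx'],c['cx'],c['cy'])
cv2.imwrite('pics/w1.png',cv2.resize(c['color'],(800,600),interpolation=cv2.INTER_CUBIC))
E
```

```text
time_s: 1.35
eef_pos: [0.5167, 0.0488, 0.199]
eef_rot: [-0.0, 0.151, 0.988, 0.0]
wrist_force: [0.2, 0.9, -0.3]
opening: 0.997
grasp_force: 0.0
[0.5167 0.0488 0.199 ] [-0.0001  0.1515  0.9885  0.0001] 1.35 [[-0.0008 -0.9647 -0.2633  0.067 ]
 [ 1.     -0.0008  0.0002  0.0011]
 [-0.0004 -0.2633  0.9647 -0.1334]
 [ 0.      0.      0.      1.    ]] 297.3186396354542 257.71497270177423 195.61903998760533
```

View pics/w1.png

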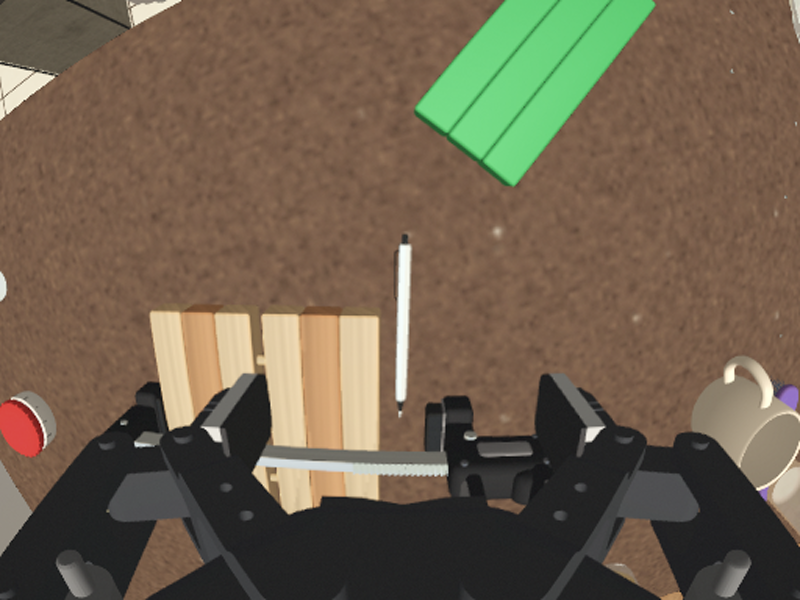

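Wrist view: the pen is clear from (405,235) to (400,415). The moving jaw face is at about (428,405-450), and board B's outer edge is at (379,317).

```bash
cat >> h.py <<'E'
def wray(o,c,u,v):
    x,y=(u-c['cx'])/c['fx'],(v-c['cy'])/c['fy'];r=np.hypot(x,y);d=np.array([x/r*np.sin(r),y/r*np.sin(r),np.cos(r)])
    H=c['hand_eye'];M=R.from_quat(np.roll(o['eef_rot'],-1)).as_matrix()
    return M@H[:3,3]+o['eef_pos'],M@H[:3,:3]@d
def watz(o,c,u,v,z):
    p,d=wray(o,c,u,v);return p+d*(z-p[2])/d[2]
E
python3 - <<'E'
from h import *
import pickle
np.set_printoptions(precision=4,suppress=True)
o,c=pickle.load(open('w1.pkl','rb'))
s=.64
for n,u,v,z in [('penout',405,235,.005),('penin',400,415,.005),('Bouter',379,317,.026),('Bjoint',262,315,.026),('Ajoint',250,313,.026),('Aouter',150,311,.026),('jawpadtop near',428,404,.025),('trig jaw',432,450,.025),('bar',350,460,.072),('bar2',445,463,.072),('green',513,186,.026),('green2',417,112,.026)]:
    print(n,watz(o,c,u*s,v*s,z))
a,b=pickle.load(open('c.pkl','rb'))
print('penout tri',tri([wray(o,c,405*s,235*s),ray(b,200+447/5,165+430/5),ray(a,190+172/5,135+328/5)]))
E
```

```text
penout [0.4895 0.0604 0.005 ]
penin [0.6238 0.0141 0.005 ]
Bouter [0.5357 0.027  0.026 ]
Bjoint [ 0.5095 -0.0523  0.026 ]
Ajoint [ 0.5054 -0.0604  0.026 ]
Aouter [ 0.479  -0.1401  0.026 ]
jawpadtop near [0.6108 0.0401 0.025 ]
trig jaw [0.651  0.0317 0.025 ]
bar [ 0.6125 -0.0171  0.072 ]
bar2 [0.6338 0.043  0.072 ]
green [0.4763 0.1396 0.026 ]
green2 [0.4116 0.0929 0.026 ]
penout tri (array([0.4928, 0.0586, 0.0047]), [np.float64(0.003745937395495547), np.float64(0.002555364094316438), np.float64(0.006089701147379389)])
```

```bash
python3 -m pendant '[[-0.025,0.015,-0.18,0,0,0],[0,0,-0.18,0,0,0],[0,0,-0.18,0,0,0],[0,0,-0.18,0,0,0],[0,0,-0.12,0,0,0],[0,0,-0.07,0,0,0],[0,0,-0.03,0,0,0],[0,0,0,0,0,0],[0,0,0,0,0,0],[0,0,0,0,0,0]]' 1
python3 -m pendant '[[0,0,0,0,0,0],[0,0,0,0,0,0],[0,0,0,0,0,0],[0,0,0,0,0,0],[0,0,0,0,0,0],[0,0,0,0,0,0],[0,0,0,0,0,0],[0,0,0,0,0,0],[0,0,0,0,0,0],[0,0,0,0,0,0]]' -1
```

```text
time_s: 2.65
eef_pos: [0.5117, 0.0536, 0.0121]
eef_rot: [0.001, 0.151, 0.988, 0.0]
wrist_force: [0.1, -0.5, -0.6]
opening: 1.002
grasp_force: 0.0
time_s: 3.9
eef_pos: [0.511, 0.0537, 0.0115]
eef_rot: [0.0, 0.151, 0.988, -0.0]
wrist_force: [-2.8, 0.3, 5.3]
opening: 0.094
grasp_force: 58.8
```

```bash
python3 -m pendant '[[0,0,0.015,0,0,0],[-0.07,0.024,0.005,0,0,0],[-0.09,0.03,0,0,0,0],[-0.09,0.03,0,0,0,0],[-0.08,0.02,0.05,0,0,0],[-0.05,0,0.15,0,0,0],[-0.1,-0.05,0.1,0,0,0],[-0.15,-0.06,0,0,0,0],[-0.15,-0.06,0,0,0,0],[-0.08,-0.04,0,0,0,0]]' -
python3 - <<'E'
from h import *
c=camera('scene');print(ctrl.get_obs()['eef_pos'])
d=camera('side')
cv2.imwrite('pics/p.png',np.hstack([cv2.resize(c['color'][120:270,120:320],(400,300)),cv2.resize(d['color'][140:340,190:457],(400,300))]))
E
```

```text
time_s: 5.15
eef_pos: [0.3364, 0.0328, 0.0746]
eef_rot: [-0.001, 0.151, 0.988, 0.0]
wrist_force: [0.3, 0.3, 0.7]
opening: 0.093
grasp_force: 58.6
[0.33487766 0.03268564 0.07416838]
```

View pics/p.png

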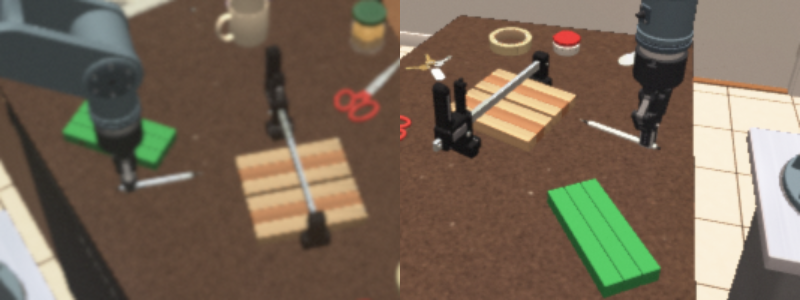

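```bash
python3 -m pendant '[[0,0,-0.1,0,0,0],[0,0,-0.1,0,0,0],[0,0,-0.06,0,0,0],[0,0,-0.03,0,0,0],[0,0,-0.018,0,0,0],[0,0,-0.005,0,0,0],[0,0,0,0,0,0],[0,0,0,0,0,0],[0,0,0,0,0,0],[0,0,0,0,0,0]]' -
python3 -m pendant '[[0,0,0,0,0,0],[0,0,0,0,0,0],[0,0,0,0,0,0],[0,0,0,0,0,0],[0,0,0,0,0,0],[0,0,0,0,0,0],[0,0,0.1,0,0,0],[0,0,0.2,0,0,0],[0,0,0.3,0,0,0],[0,0,0.3,0,0,0]]' 1
```

```text
time_s: 6.5
eef_pos: [0.3391, 0.0324, 0.0128]
eef_rot: [0.0, 0.151, 0.988, -0.0]
wrist_force: [-0.1, -0.5, 0.4]
opening: 0.09
grasp_force: 58.6
time_s: 7.75
eef_pos: [0.3384, 0.0326, 0.1944]
eef_rot: [-0.0, 0.151, 0.988, 0.0]
wrist_force: [0.5, 0.1, -0.1]
opening: 1.002
grasp_force: 0.0
```

```bash
python3 -m pendant '[[0.12,0.02,0.15,0,0,0],[0.2,0.03,0.15,0,0,0],[0.22,0.03,0.15,0,0,0],[0.22,0.03,0.15,0,0,0],[0.22,0.02,0.1,0,0,0],[0.22,0.02,0.05,0,0,0],[0.22,0.02,0,0,0,0],[0.22,0.02,0,0,0,0],[0.22,0.02,0,0,0,0],[0.1,0.02,0,0,0,0]]' 1
python3 - <<'E'
from h import *
import pickle
o=ctrl.get_obs();c=camera('wrist');pickle.dump((o,c),open('w2.pkl','wb'))
print(o['eef_pos'],o['eef_rot'],o['time_s'])
cv2.imwrite('pics/w2.png',cv2.resize(c['color'],(800,600),interpolation=cv2.INTER_CUBIC))
E
```

```text
time_s: 9.0
eef_pos: [0.7325, 0.0784, 0.3409]
eef_rot: [-0.001, 0.151, 0.988, -0.0]
wrist_force: [0.7, 0.2, -0.8]
opening: 1.0
grasp_force: 0.0
[0.73248035 0.07840054 0.34086057] [-8.83537004e-04  1.51442992e-01  9.88465593e-01 -1.07843073e-04] 9.0
```

View pics/w2.png

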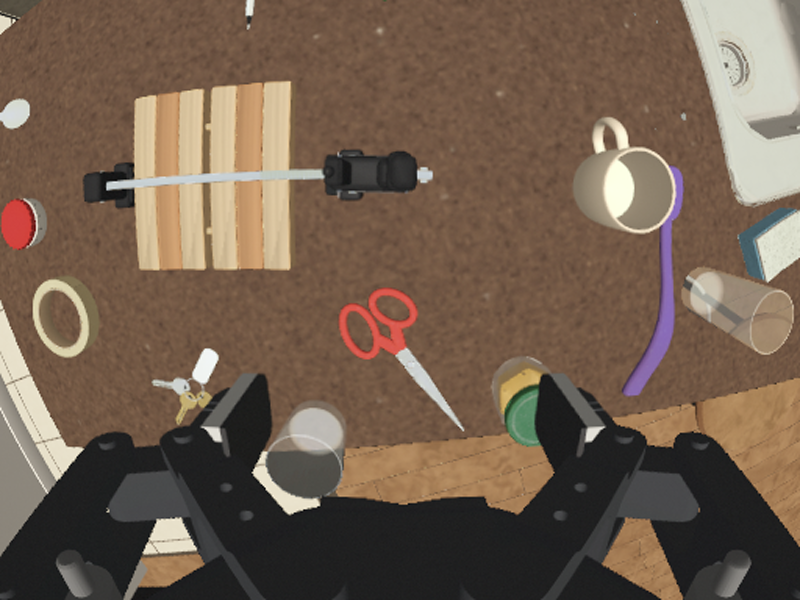

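Wrist view: the handle top is at about (402,171), the trigger top at about (331,172) and the joint gap at (207,180). I'll enlarge the grip.

```bash
python3 - <<'E'
from h import *
import pickle
o,c=pickle.load(open('w2.pkl','rb'))
cv2.imwrite('pics/w2c.png',cv2.convertScaleAbs(cv2.resize(c['color'][85:140,190:290],(800,440),interpolation=cv2.INTER_CUBIC),alpha=2.2,beta=20))
E
```

```text
(no output)
```

View pics/w2c.png

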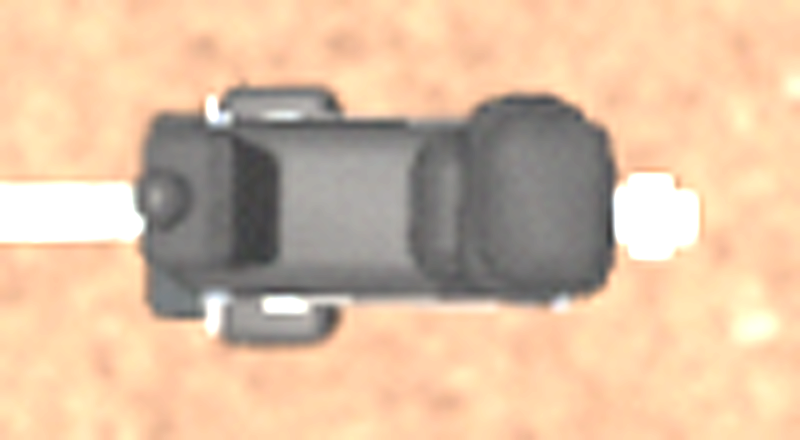

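```bash
python3 - <<'E'
from h import *
import pickle
np.set_printoptions(precision=4,suppress=True)
o,c=pickle.load(open('w2.pkl','rb'));a,b=pickle.load(open('c.pkl','rb'))
K=lambda u,v:(190+u/8,85+v/8)
P={}
for n,u,v,z in [('hback',608,198,.16),('hfront',470,198,.165),('hL',542,95,.16),('hR',542,300,.16),('tfront',142,197,.145),('tback',232,197,.148),('tL',190,115,.145),('tR',190,278,.145)]:
    P[n]=watz(o,c,*K(u,v),z);print(n,P[n])
print('htop tri',tri([wray(o,c,*K(542,198)),ray(b,200+88/5,165+158/5),ray(a,190+332/5,135+46/5)]))
s=.64
Q={n:watz(o,c,u*s,v*s,z) for n,u,v,z in [('bar1',325,174,.072),('bar0',108,186,.072),('Bout',291,175,.026),('Bj',211,177,.026),('Aj',204,178,.026),('Aout',134,181,.026),('B1',290,82,.026),('B2',291,269,.026),('A1',135,99,.026),('A2',135,269,.026)]}
for n in Q: print(n,Q[n])
d=Q['bar0']-Q['bar1'];d/=np.linalg.norm(d);print('bar dir',d,np.degrees(np.arctan2(d[1],d[0])))
u=d
g=(P['hback']+P['tfront'])/2;print('mid',g, 'width',(P['tfront']-P['hback'])@u)
for n in list(P)+list(Q):print(n,((P|Q)[n]-P['hback'])@u,end='; ')
M=R.from_quat(np.roll(o['eef_rot'],-1)).as_matrix();print(M)
E
```

```text
hback [0.6645 0.11   0.16  ]
hfront [0.6592 0.0929 0.165 ]
hL [0.6489 0.1058 0.16  ]
hR [0.6748 0.0977 0.16  ]
tfront [0.644  0.0496 0.145 ]
tback [0.6483 0.0618 0.148 ]
tL [0.6354 0.0594 0.145 ]
tR [0.657  0.0524 0.145 ]
htop tri (array([0.661 , 0.0999, 0.1671]), [np.float64(0.0020572378567272624), np.float64(0.002260972186224405), np.float64(0.0012340004093730726)])
bar1 [0.6408 0.0381 0.072 ]
bar0 [ 0.569  -0.1742  0.072 ]
Bout [ 0.6272 -0.001   0.026 ]
Bj [ 0.5988 -0.0811  0.026 ]
Aj [ 0.5968 -0.0889  0.026 ]
Aout [ 0.5667 -0.1701  0.026 ]
B1 [0.538  0.0262 0.026 ]
B2 [ 0.7153 -0.0322  0.026 ]
A1 [ 0.4815 -0.1409  0.026 ]
A2 [ 0.6564 -0.2063  0.026 ]
bar dir [-0.3205 -0.9472  0.    ] -108.69481819406595
mid [0.6543 0.0798 0.1525] width 0.06376296606314091
hback 0.0; hfront 0.017841704946936012; hL 0.008897916241372459; hR 0.008315245707479268; tfront 0.06376296606314091; tback 0.05080583302939751; tL 0.05718732224841217; tR 0.05693857132958054; bar1 0.07565815309822374; bar0 0.2998250122883775; Bout 0.11709137833586628; Bj 0.20208533803717108; Aj 0.21005839286331307; Aout 0.29665582118753775; B1 0.11990059441712954; B2 0.11836357831766385; A1 0.29630192388035553; A2 0.3021904768440161; [[-0.9541  0.2994 -0.0018]
 [ 0.2994  0.9541  0.0001]
 [ 0.0017 -0.0005 -1.    ]]
```

Everything agrees: the grip width comes out at 64 mm (62 expected), the grip midpoint is about (0.6545, 0.080) and the gap about 8 mm. I'll move over the grip and go down.

```bash
python3 -m pendant '[[-0.15,0.004,-0.05,0,0,-0.014],[-0.15,0.004,-0.1,0,0,0],[-0.09,0,-0.15,0,0,0],[0,0,-0.2,0,0,0],[0,0,-0.2,0,0,0],[0,0,-0.2,0,0,0],[0,0,-0.1,0,0,0],[0,0,-0.08,0,0,0],[0,0,-0.035,0,0,0],[0,0,0,0,0,0]]' 1
python3 - <<'E'
from h import *
import pickle
o=ctrl.get_obs();c=camera('wrist');d=camera('side');pickle.dump((o,c,d),open('w3.pkl','wb'))
print(o['eef_pos'],o['wrist_force'])
cv2.imwrite('pics/w3.png',np.hstack([cv2.resize(c['color'],(480,360)),cv2.resize(d['color'][150:270,200:306],(318,360))]))
E
```

```text
time_s: 10.3
eef_pos: [0.6534, 0.0801, 0.1202]
eef_rot: [0.0, 0.162, 0.987, 0.0]
wrist_force: [0.7, -0.2, -0.7]
opening: 1.006
grasp_force: 0.0
[0.65336697 0.08006305 0.1201587 ] [ 0.69346707 -0.17131531 -0.70418396]
```

View pics/w3.png

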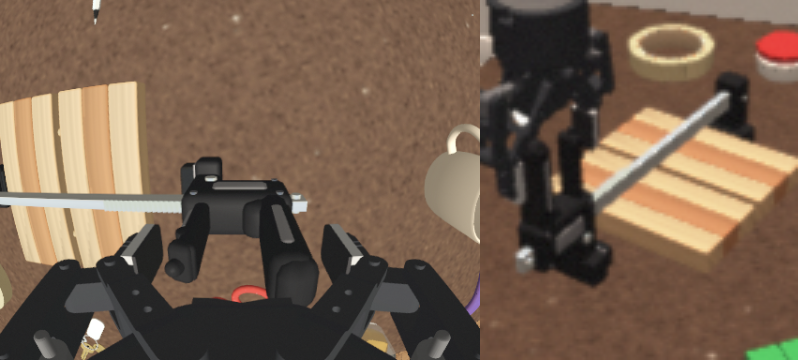

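The handle and trigger stand between the open fingers, and the wrist camera sees the board, gap and jaw pad. First squeeze, in two stages.

```bash
Z='[0,0,0,0,0,0]'; python3 -m pendant '[[0,0,0,0,0,0],[0,0,0,0,0,0],[0,0,0,0,0,0],[0,0,0,0,0,0],[0,0,0,0,0,0],[0,0,0,0,0,0],[0,0,0,0,0,0],[0,0,0,0,0,0],[0,0,0,0,0,0],[0,0,0,0,0,0]]' 0.3
python3 -m pendant '[[0,0,0,0,0,0],[0,0,0,0,0,0],[0,0,0,0,0,0],[0,0,0,0,0,0],[0,0,0,0,0,0],[0,0,0,0,0,0],[0,0,0,0,0,0],[0,0,0,0,0,0],[0,0,0,0,0,0],[0,0,0,0,0,0]]' -0.05
cat >> h.py <<'E'
def prof(c,rows=(120,150)):
    return c['color'][rows[0]:rows[1]].mean(0)
E
python3 - <<'E'
from h import *
import pickle
o0,c0,_=pickle.load(open('w3.pkl','rb'))
o=ctrl.get_obs();c=camera('wrist');pickle.dump((o,c),open('w4.pkl','wb'))
print(o['eef_pos'],o['wrist_force'],o['torque'],o['grasp_force'],o['opening'])
for cc in(c0,c):
  for r in (120,190): print(r,' '.join(str(int(x)) for x in cc['color'][r:r+4,0:230].mean((0))[:,1]))
E
```

```text
time_s: 11.65
eef_pos: [0.6539, 0.0798, 0.1214]
eef_rot: [0.001, 0.162, 0.987, -0.0]
wrist_force: [-0.2, -1.0, 5.4]
opening: 0.648
grasp_force: 6.3
time_s: 12.9
eef_pos: [0.6556, 0.0814, 0.1233]
eef_rot: [0.003, 0.162, 0.987, 0.001]
wrist_force: [1.6, 5.0, 9.9]
opening: 0.478
grasp_force: 13.6
[0.65555534 0.08141233 0.1232789 ] [1.64158441 5.01388892 9.90347083] [ 0.69869971 -0.05052363 -0.16022002] 13.575029890198493 0.4783413484542453
120 206 208 206 211 211 208 205 211 217 213 213 216 219 215 203 160 160 152 153 157 163 167 165 167 169 172 170 173 176 177 174 171 162 149 195 209 207 208 209 207 210 214 212 209 206 209 214 218 215 214 215 218 221 217 210 173 116 107 109 110 111 111 126 205 209 208 208 209 209 208 212 215 213 210 207 208 210 215 218 216 214 215 217 220 221 218 213 182 158 165 160 154 154 156 159 163 166 168 167 167 168 169 171 173 172 171 174 177 178 178 176 174 171 165 159 133 192 210 209 208 208 209 211 210 209 212 215 215 213 211 208 208 210 213 216 219 218 215 215 216 218 221 223 221 216 206 164 116 109 111 113 112 113 112 112 106 98 98 100 101 102 102 102 102 1
[... 2139 characters left out ...]
9 176 172 167 158 177 208 205 204 207 208 212 215 215 213 209 208 212 217 217 217 218 219 219 207 197 160 113 111 112 178 209 206 204 206 208 210 213 216 216 215 210 209 210 214 218 217 217 218 219 221 216 204 193 160 161 158 157 157 159 162 164 166 167 167 167 169 171 171 171 172 174 177 180 180 179 176 174 171 166 149 159 207 208 206 205 207 208 210 211 213 216 217 216 214 210 209 210 213 217 219 218 218 218 219 221 222 216 206 192 155 116 113 114 115 116 117 114 108 101 100 101 100 100 99 99 98 98 99 100 100 102 101 102 101 99 97 95 93 92 90 88 87 89 88 55 53 56 57 58 57 57 57 55 49 41 30 27 27 26 25 25 26 25 26 24 26 26 28 42 61 77 84 83 84 83 84 85 86 79 66 61 60 60 60 59 59 61 60 62 63
```

Squeezing works: the gap shrank from about 7 to 4 px, and the jaw came about 12 px nearer the board. Next I'll release, follow by 10 mm and squeeze again.

```bash
cat > m.py <<'E'
from h import *
o=ctrl.get_obs();c=camera('wrist');g=c['color'][:,:,1].astype(float)
print(o['eef_pos'].round(4),o['wrist_force'].round(1),round(o['grasp_force'],1),round(o['opening'],3))
for r in (120,190):
  print(r,' '.join(str(int(x)) for x in g[r:r+4,55:225].mean(0)))
E
python3 -m pendant '[[0,0,0,0,0,0],[0,0,0,0,0,0],[-0.002,-0.01,0,0,0,0],[-0.004,-0.015,0,0,0,0],[-0.004,-0.015,0,0,0,0],[-0.002,-0.005,0,0,0,0],[0,0,0,0,0,0],[0,0,0,0,0,0],[0,0,0,0,0,0],[0,0,0,0,0,0]]' 1
python3 m.py
python3 -m pendant '[[0,0,0,0,0,0],[0,0,0,0,0,0],[0,0,0,0,0,0],[0,0,0,0,0,0],[0,0,0,0,0,0],[0,0,0,0,0,0],[0,0,0,0,0,0],[0,0,0,0,0,0],[0,0,0,0,0,0],[0,0,0,0,0,0]]' 0
python3 m.py
```

```text
time_s: 14.2
eef_pos: [0.6506, 0.0712, 0.1197]
eef_rot: [0.0, 0.162, 0.987, 0.0]
wrist_force: [0.2, 0.1, 0.3]
opening: 0.998
grasp_force: 0.0
[0.6506 0.0712 0.1197] [0.2 0.1 0.3] 0.0 0.998
120 207 210 215 217 214 213 215 218 220 216 210 179 123 107 108 153 207 208 207 207 209 208 207 211 214 212 210 207 206 209 213 217 216 214 214 215 217 220 220 215 205 165 159 162 157 152 153 155 159 162 164 167 167 166 167 168 170 172 172 170 172 175 178 177 176 174 172 168 162 149 141 206 210 209 208 207 209 209 208 208 211 214 214 213 211 208 207 209 211 214 218 217 215 214 215 216 218 221 222 218 213 193 139 109 110 112 111 112 111 111 104 97 97 98 100 101 102 102 102 101 101 102 103 104 105 105 104 101 99 96 96 97 99 101 104 104 103 101 99 95 94 92 92 90 93 93 95 95 95 93 93 92 92 92 93 95 98 101 103 104 103 101 100 99 99 100 101 102 103 103
190 207 208 211 215 215 213 208 208 210 215 216 215 216 217 220 215 203 190 144 109 110 116 185 208 206 203 206 208 208 211 214 216 215 211 207 208 210 215 217 216 216 217 218 220 214 203 191 155 159 158 155 156 158 160 162 165 166 167 166 167 169 171 171 
[... 1168 characters left out ...]
101 101 101 101 101 100 101 101 102 101 102 102 101 100
190 203 205 207 209 213 215 215 211 207 208 212 217 216 216 217 219 219 210 200 172 124 136 202 207 204 204 206 208 209 212 216 215 213 209 208 209 213 217 217 216 217 218 220 217 206 198 166 157 158 156 156 157 160 163 165 165 166 166 166 169 170 170 171 172 173 177 180 180 178 176 173 171 166 154 148 205 209 206 205 205 207 208 209 211 214 216 216 215 212 208 209 210 213 217 218 216 217 217 218 220 220 215 205 196 150 108 113 114 115 117 116 109 103 100 100 100 99 99 99 98 99 99 99 99 100 101 101 101 99 91 59 53 54 57 57 57 56 56 56 56 54 44 35 31 27 26 27 26 27 27 27 27 26 26 72 120 144 151 157 163 163 164 158 146 137 119 83 47 35 35
```

```bash
python3 -m pendant '[[0,0,0,0,0,0],[0,0,0,0,0,0],[-0.002,-0.01,0,0,0,0],[-0.003,-0.015,0,0,0,0],[-0.003,-0.015,0,0,0,0],[-0.002,-0.003,0,0,0,0],[0,0,0,0,0,0],[0,0,0,0,0,0],[0,0,0,0,0,0],[0,0,0,0,0,0]]' 1
python3 -m pendant '[[0,0,0,0,0,0],[0,0,0,0,0,0],[0,0,0,0,0,0],[0,0,0,0,0,0],[0,0,0,0,0,0],[0,0,0,0,0,0],[0,0,0,0,0,0],[0,0,0,0,0,0],[0,0,0,0,0,0],[0,0,0,0,0,0]]' 0.25
python3 m.py
python3 -m pendant '[[0,0,0,0,0,0],[0,0,0,0,0,0],[0,0,0,0,0,0],[0,0,0,0,0,0],[0,0,0,0,0,0],[0,0,0,0,0,0],[0,0,0,0,0,0],[0,0,0,0,0,0],[0,0,0,0,0,0],[0,0,0,0,0,0]]' 0
python3 m.py
```

```text
time_s: 16.8
eef_pos: [0.6486, 0.0626, 0.1197]
eef_rot: [-0.0, 0.162, 0.987, 0.0]
wrist_force: [0.1, 0.7, -0.1]
opening: 1.004
grasp_force: 0.0
time_s: 18.05
eef_pos: [0.65, 0.0636, 0.1217]
eef_rot: [0.002, 0.162, 0.987, 0.001]
wrist_force: [0.6, 5.1, 6.4]
opening: 0.63
grasp_force: 9.2
[0.65   0.0636 0.1217] [0.6 5.1 6.4] 9.2 0.63
120 207 207 208 208 207 211 213 211 208 205 207 211 216 217 213 213 215 217 220 217 211 185 155 206 208 207 207 208 208 207 209 213 213 212 209 206 207 210 214 217 215 213 214 215 218 220 219 214 198 158 156 154 153 152 153 155 158 161 165 167 167 166 167 169 170 172 171 171 171 175 177 177 177 175 173 171 164 159 132 183 208 209 208 206 208 209 209 208 209 212 214 214 213 210 207 207 208 211 214 218 217 215 213 214 216 218 221 222 218 213 192 135 108 110 112 113 113 112 106 97 96 97 99 99 100 99 98 99 98 98 99 100 102 101 101 98 97 95 94 95 97 100 102 105 104 101 99 96 94 96 95 96 98 99 100 98 96 94 91 90 91 91 92 93 95 98 99 100 102 101
190 176 172 169 163 149 195 206 203 204 206 207 209 214 215 214 210 207 208 212 216 216 215 216 218 219 213 202 185 140
[... 1323 characters left out ...]
101 99 96 94 91 91 91 92 92 94 96 97 98 99 100 100
190 178 178 176 172 168 163 142 199 206 203 204 206 207 210 214 215 214 210 207 208 213 216 216 215 216 218 219 213 202 183 185 207 206 204 205 207 208 209 213 215 215 213 209 208 209 212 216 216 216 217 218 219 219 211 200 182 156 160 157 156 157 158 160 163 164 166 166 166 167 169 170 170 170 171 173 176 179 179 179 176 174 171 167 163 134 197 207 207 205 204 206 207 208 210 212 215 216 216 215 211 209 209 210 213 217 218 216 216 217 218 220 221 216 205 199 160 110 112 114 116 116 113 106 100 99 98 98 98 99 93 62 53 55 56 57 57 57 55 55 56 56 48 40 34 25 26 26 26 26 25 25 24 26 27 89 148 172 181 183 183 183 183 183 180 164 144 110 55 27 27
```

```bash
python3 -m pendant '[[0,0,0,0,0,0],[0,0,0,0,0,0],[-0.002,-0.01,0,0,0,0],[-0.003,-0.015,0,0,0,0],[-0.003,-0.015,0,0,0,0],[-0.002,-0.003,0,0,0,0],[0,0,0,0,0,0],[0,0,0,0,0,0],[0,0,0,0,0,0],[0,0,0,0,0,0]]' 1
python3 -m pendant '[[0,0,0,0,0,0],[0,0,0,0,0,0],[0,0,0,0,0,0],[0,0,0,0,0,0],[0,0,0,0,0,0],[0,0,0,0,0,0],[0,0,0,0,0,0],[0,0,0,0,0,0],[0,0,0,0,0,0],[0,0,0,0,0,0]]' 0.25
sed -i 's/(120,190)/(190,)/; s/55:225/80:215/' m.py; python3 m.py
python3 -m pendant '[[0,0,0,0,0,0],[0,0,0,0,0,0],[0,0,0,0,0,0],[0,0,0,0,0,0],[0,0,0,0,0,0],[0,0,0,0,0,0],[0,0,0,0,0,0],[0,0,0,0,0,0],[0,0,0,0,0,0],[0,0,0,0,0,0]]' 0.1
python3 m.py
```

```text
time_s: 20.65
eef_pos: [0.6466, 0.054, 0.1197]
eef_rot: [0.0, 0.162, 0.987, 0.0]
wrist_force: [0.5, 0.5, -0.1]
opening: 0.996
grasp_force: 0.0
time_s: 21.9
eef_pos: [0.648, 0.0548, 0.1217]
eef_rot: [0.002, 0.162, 0.987, 0.001]
wrist_force: [-0.4, 3.3, 6.6]
opening: 0.629
grasp_force: 9.7
[0.648  0.0548 0.1217] [-0.4  3.3  6.6] 9.7 0.629
190 210 207 208 211 215 216 215 216 217 219 217 207 197 174 201 207 205 203 204 207 208 209 213 215 215 213 209 207 208 211 215 216 215 215 217 218 220 216 206 198 163 152 158 157 155 156 158 160 163 164 165 165 165 166 168 169 170 169 171 172 174 178 179 179 177 174 172 170 165 151 147 202 209 206 204 204 205 207 208 209 211 214 216 215 214 211 208 208 209 211 215 218 216 216 216 217 218 220 219 211 201 191 135 111 113 115 116 112 104 99 86 62 55 56 57 57 55 57 57 56 55 56 57 56 72 104 44 27 27 27 26 26 27 27 27
time_s: 23.2
eef_pos: [0.6487, 0.0552, 0.1228]
eef_rot: [0.003, 0.162, 0.987, 0.001]
wrist_force: [-0.0, 5.0, 11.6]
opening: 0.553
grasp_force: 12.2
[0.6487 0.0552 0.1228] [-0.   5.  11.6] 12.2 0.553
190 214 211 207 207 210 214 216 215 215 216 218 219 210 200 178 185 206 205 204 204 206 207 209 212 214 215 214 210 208 208 209 214 217 216 215 216 218 219 218 209 199 180 153 159 157 155 155 157 159 161 164 165 165 166 165 167 169 170 170 170 172 174 176 179 179 178 175 173 171 166 162 125 203 207 207 205 203 205 207 208 208 210 213 215 215 215 212 209 208 208 210 214 217 217 216 216 217 218 219 220 215 204 197 153 108 112 113 96 53 54 57 57 56 56 57 56 56 56 56 52 44 50 31 27 25 26 26 26 25 27 26 27 113 161 177
```

```bash
python3 -m pendant '[[0,0,0,0,0,0],[0,0,0,0,0,0],[0,0,0,0,0,0],[0,0,0,0,0,0],[0,0,0,0,0,0],[0,0,0,0,0,0],[0,0,0,0,0,0],[0,0,0,0,0,0],[0,0,0,0,0,0],[0,0,0,0,0,0]]' 0.03
python3 m.py
python3 -m pendant '[[0,0,0,0,0,0],[0,0,0,0,0,0],[0,0,0,0,0,0],[0,0,0,0,0,0],[0,0,0,0,0,0],[0,0,0,0,0,0],[0,0,0,0,0,0],[0,0,0,0,0,0],[0,0,0,0,0,0],[0,0,0,0,0,0]]' -0.03
python3 m.py
```

```text
time_s: 24.5
eef_pos: [0.6489, 0.0552, 0.123]
eef_rot: [0.003, 0.162, 0.987, 0.001]
wrist_force: [0.5, 4.6, 12.4]
opening: 0.515
grasp_force: 12.5
[0.6489 0.0552 0.123 ] [ 0.5  4.6 12.4] 12.5 0.515
190 214 213 209 207 208 211 216 216 215 216 217 219 216 205 197 175 201 207 205 203 204 207 208 210 212 215 215 213 209 207 208 211 215 216 215 215 217 218 219 216 204 195 164 155 159 156 155 156 158 160 162 164 165 165 166 166 168 169 170 170 171 172 174 178 179 178 177 174 173 169 165 153 135 204 208 206 204 204 205 207 208 209 211 214 215 215 213 211 208 208 209 212 215 217 217 216 217 217 218 220 219 211 200 188 134 100 57 52 55 56 57 57 57 56 55 55 56 51 42 51 31 27 26 26 26 27 26 26 26 26 103 158 174 183 182
time_s: 25.8
eef_pos: [0.649, 0.0551, 0.1231]
eef_rot: [0.003, 0.162, 0.987, 0.001]
wrist_force: [-1.4, 4.4, 12.4]
opening: 0.49
grasp_force: 15.2
[0.649  0.0551 0.1231] [-1.4  4.4 12.4] 15.2 0.49
190 214 214 210 207 208 209 215 216 215 216 216 219 218 209 199 177 193 208 205 203 204 206 208 209 212 215 215 214 210 207 208 210 214 217 216 216 216 218 220 218 209 198 176 155 160 156 156 156 157 159 162 164 165 165 165 166 167 169 170 170 170 172 174 177 179 179 178 175 173 170 166 163 138 201 207 207 205 203 205 207 208 209 210 213 215 215 215 212 209 208 209 210 214 217 217 216 216 217 218 219 220 215 204 195 151 91 53 54 56 56 57 57 56 55 55 54 46 38 36 27 26 26 26 26 26 26 26 25 62 134 174 178 185 186 181
```

Contact has started: the force rose from 12.5 to 15.2 N. I'll squeeze a little further.

```bash
python3 -m pendant '[[0,0,0,0,0,0],[0,0,0,0,0,0],[0,0,0,0,0,0],[0,0,0,0,0,0],[0,0,0,0,0,0],[0,0,0,0,0,0],[0,0,0,0,0,0],[0,0,0,0,0,0],[0,0,0,0,0,0],[0,0,0,0,0,0]]' -0.08
python3 m.py
python3 -m pendant '[[0,0,0,0,0,0],[0,0,0,0,0,0],[0,0,0,0,0,0],[0,0,0,0,0,0],[0,0,0,0,0,0],[0,0,0,0,0,0],[0,0,0,0,0,0],[0,0,0,0,0,0],[0,0,0,0,0,0],[0,0,0,0,0,0]]' -0.12
python3 m.py
```

```text
time_s: 27.1
eef_pos: [0.6489, 0.055, 0.1231]
eef_rot: [0.003, 0.162, 0.987, 0.001]
wrist_force: [-0.0, 4.6, 12.0]
opening: 0.468
grasp_force: 18.6
[0.6489 0.055  0.1231] [-0.   4.6 12. ] 18.6 0.468
190 215 214 211 207 207 210 214 216 215 215 217 218 219 211 199 183 190 208 205 203 204 206 207 209 211 214 215 214 211 207 208 209 214 217 216 216 217 218 219 219 211 200 183 153 159 157 156 156 157 159 161 164 165 166 165 166 167 169 170 170 170 172 173 177 179 179 178 176 173 172 167 164 141 184 206 207 205 204 205 206 208 208 210 213 215 215 215 213 209 208 208 210 214 217 217 216 216 217 218 219 221 217 206 197 162 99 53 54 56 57 57 56 57 56 51 42 40 32 25 25 27 26 25 26 26 25 26 100 167 180 177 181 181 181 181
time_s: 28.4
eef_pos: [0.6489, 0.0549, 0.123]
eef_rot: [0.003, 0.162, 0.987, 0.001]
wrist_force: [-0.5, 4.6, 12.5]
opening: 0.446
grasp_force: 20.6
[0.6489 0.0549 0.123 ] [-0.5  4.6 12.5] 20.6 0.446
190 215 215 212 207 207 209 213 216 215 215 216 218 219 213 201 188 181 207 206 203 204 206 207 208 211 214 215 215 211 207 208 209 213 216 216 215 216 217 219 219 213 202 188 154 158 158 156 155 156 158 161 163 164 166 166 166 167 169 170 170 170 171 173 176 179 179 178 176 174 172 168 164 146 164 205 208 206 204 204 206 207 208 210 212 214 216 215 213 210 207 209 210 212 216 217 216 216 217 218 219 220 218 209 198 177 112 59 53 55 57 57 57 56 51 41 38 33 26 27 26 26 26 26 26 26 27 90 161 180 177 181 181 181 181 181
```

```bash
python3 -m pendant '[[0,0,0,0,0,0],[0,0,0,0,0,0],[0,0,0,0,0,0],[0,0,0,0,0,0],[0,0,0,0,0,0],[0,0,0,0,0,0],[0,0,0,0,0,0],[0,0,0,0,0,0],[0,0,0,0,0,0],[0,0,0,0,0,0]]' -0.145
python3 m.py
python3 - <<'E'
from h import *
c=camera('wrist')['color'];d=camera('side')['color']
cv2.imwrite('pics/f.png',np.hstack([cv2.resize(c[60:260,0:267],(480,360),interpolation=cv2.INTER_CUBIC),cv2.resize(d[150:270,200:306],(318,360))]))
E
```

```text
time_s: 29.7
eef_pos: [0.6489, 0.0549, 0.1232]
eef_rot: [0.003, 0.162, 0.987, 0.001]
wrist_force: [-0.5, 4.5, 13.2]
opening: 0.436
grasp_force: 32.7
[0.6489 0.0549 0.1232] [-0.5  4.5 13.2] 32.7 0.436
190 214 215 212 208 207 209 213 216 215 215 216 218 219 213 202 189 182 207 206 203 204 206 207 208 210 214 215 215 212 207 208 209 213 216 216 215 216 218 219 219 214 203 188 154 158 158 156 156 157 158 161 164 164 165 165 166 167 168 170 170 170 172 172 176 179 179 178 176 174 172 168 164 145 159 205 208 206 204 204 206 208 208 210 212 215 216 215 213 210 208 208 210 213 216 218 216 216 217 218 219 220 218 209 198 176 113 59 53 55 57 56 57 54 49 40 37 28 27 25 25 26 27 25 25 26 43 116 174 180 177 181 181 181 182 186
```

View pics/f.png

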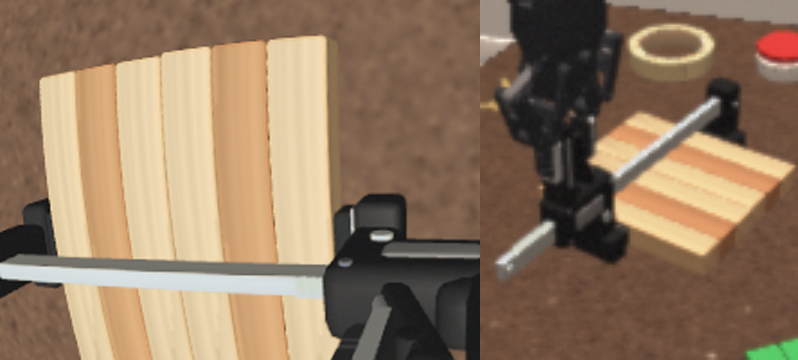

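Final view: the joint line is closed (162,150), the pad is pressed on the board edge (340,220) and the clamp is upright. The trigger is at its stop. Travel, image and force put the pad at about 4 to 4.5 mm, inside the 2.5 to 9.5 mm window, so I'm handing in.

```bash
python3 -c "
from bench import ctrl
print(ctrl.hand_in())"
```

```text
the job is handed in; nothing more can be done
None
```

I handed the job in at about 30 s: the pen lies roughly 25 cm from the jaw, the joint looks closed, and the trigger is held fully squeezed with the pad an estimated 4–4.5 mm into its cup, a little short of half-way; the judge's result was not shown.

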